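# Clip the rigging snap hook onto the bracket's eye

## Task

Take the steel snap hook out of the slotted rack, lay it flat on the rubber mat and let go of it. Then take it again and clip it onto the upright bar of the eye on the steel bracket, so that the bar presses the sprung gate in and the gate snaps fully shut behind it. Leave the hook lying flat on the bracket's base round the bar, let go of it, and leave everything else on the bench where it is.

Things in the scene. Friction and masses are not known exactly. Their poses are not given: they have to be found in the camera images.
- clip: Bare steel snap hook, 0.27 kg, hoop 130 x 84 x 16 mm thick, plus a 43 mm ring on its tail reaching x = -118. Origin: middle of the hoop. x to its nose, z to its straight back bar (spine), y across the thickness; both faces alike. End bars |x| 49 to 65; gate and lip along z = -42 to -28. Starts on edge in a rack slot, spine up, nose along the rack's +x; mass centre near x = -12
- spine (a point): on the hook's spine at x = -20, y = 0, z = +34 mm of the hook; axes as the hook. The spine is a flat-sided bar, z 26 to 42, straight for x -49 to 49: hold it here when the hook lies flat, where a finger inside the hoop (clear inside: x -49 to 49, z -30 to 26, corners filled by 16 mm radius bosses centred at x +-49, z +-26) does not meet the gate
- mouth (a point): the hook's mouth: at x = 24, y = 0, z = -35 mm of the hook, on the gate 10 mm from the lip, which runs from the nose end back to x = 34. A 10 mm bar enters here, pushing the gate inward, goes 35 to 40 mm deep (to about z = 0), then towards the nose (to about x = 36, between the corner bosses), and the gate springs shut past it
- gate (a joint): angle of the hook's sprung gate, rad: 0 shut, grows as it swings into the hoop, stop at 0.75. The gate is a 10 mm thick bar pivoted at x = -45, z = -35 mm of the hook, reaching to x = +31, 3 mm short of the lip; the spring's torque is 0.18 Nm shut and 0.3 Nm at 0.5 rad (3 to 6 N near its tip)
- bracket: Dark steel bracket fixed to the bench: base plate 160 x 100 x 8 mm (x by y by z), origin at the centre of its underside, z up; solid column 50 mm wide in y from x = 50 to 80, 78 mm high. The eye is on its -x side, facing the robot within 20 degrees. A tall tin stands on its +y or -y side, a low offcut on the other: there the hook can come in over the offcut, nose towards the column
- eye (a point): middle of the eye's upright bar, 40 mm above the bench, at x = -5, y = 0 of the bracket; axes as the bracket. A round steel rod 10 mm thick that rises from the base and bends over at the top into the column (top of rod 76 mm above the bench): a closed eye, 50 mm clear from bar to column and 58 mm clear height above the base, so a hook gets on only through its gate
- mat: black rubber mat fixed to the bench, 240 x 220 mm (x by y), 4 mm thick; origin at the centre of its underside
- rack: plywood rack fixed to the bench, 140 x 150 mm (x by y); origin at the centre of its underside. Three slots along its x, at y = -56, 0 and +56 mm, 20 mm wide, floor 6 mm and tops of their 6 mm walls 42 mm above the bench. The hook stands in one, its spine's top 90 mm above the bench; link and block stand in the others
- link: bystander in the rack: plain closed rectangular steel link with no gate, 120 x 76 x 16 mm, standing on edge; origin under its centre
- block: bystander in the rack: wooden sanding block 110 x 70 x 16 mm on edge; origin under its centre
- tin: bystander: upright round tin with a paper label, 66 mm wide, 100 mm high, beside the bracket, about 97 mm from its middle line; origin under its centre
- offcut: bystander: wooden offcut 70 x 45 x 18 mm lying on the other side of the bracket, about 97 mm from its middle line; origin under its centre
- driver: bystander: screwdriver with a red handle, about 200 mm long and 30 mm thick, lying across (along y) beyond the mat; origin near its middle, on the bench
- jar: bystander: jar 60 mm wide, 85 mm high, beyond the mat; origin under its centre

How it is judged:
On the way, in this order (a step that is already met when the one before it is completed fails the run):
1. the snap hook lies flat on the mat, let go ((angle between clip's own y axis and vertical below 0.15 rad or angle between clip's own y axis and vertical above 2.9916 rad) and contact force between the fingers and clip below 0.1 N and z of clip in the frame of mat below 0.022 m and x of clip in the frame of mat between -0.12 and 0.12 m and y of clip in the frame of mat between -0.11 and 0.11 m), for 0.2 s.
2. the eye's bar presses the gate inward (value of joint gate above 0.15 rad and contact force between clip and bracket above 0.5 N).
At the end, for the whole second after the job is handed in: The eye's upright bar is inside the hook's hoop, the gate is shut (under 0.08 rad), the hook lies flat (within 0.15 rad) at the foot of the eye (its middle under 25 mm above the bench), at rest and let go (x of eye in the frame of clip between -0.045 and 0.047 m and z of eye in the frame of clip between -0.028 and 0.025 m and y of eye in the frame of clip between -0.045 and 0.045 m and (angle between clip's own y axis and vertical below 0.15 rad or angle between clip's own y axis and vertical above 2.9916 rad) and z of clip in the frame of bracket below 0.025 m and value of joint gate below 0.08 rad and linear speed of clip below 0.02 m/s and contact force between the fingers and clip below 0.1 N); the robot touches nothing.
It fails at once if one of the other things on the bench (link, sanding block, tin, offcut, screwdriver, jar) is moved more than 30 mm (distance of any of link, block, tin, offcut, driver, jar from where it was at the start of the episode above 0.03 m).
It also fails if it takes over 61 s, if anything falls off the work surface, if the arm or the gripper's body presses on something with over 40 N, if the wrist force passes 120 N, or if a joint passes its speed limit or range.

## Robot

A 7-joint arm with a two-finger parallel gripper is mounted at the origin on the work surface. World frame = base frame: x ahead of the robot, y to its left, z up, the work surface at z = 0. Lengths are in m, angles in rad, forces in N, time in s.
With the tool pointing down it reaches from about 0.425 to 0.875 m from the base axis. Payload 4.7 kg.
Tool frame: the origin (TCP) lies at the very end of the fingers, on their centre line; the grasp point (between the pads) lies 19 mm behind it; z points along the fingers, y is the line along which they close (so a half turn about z gives the same grasp; the last joint's range is limited). The gripper opens to 85 mm and grips with 20 to 120 N. Pads are 22 mm wide; open, the fingers measure 114 mm over their backs; the gripper's body (76 mm by 85 mm) begins 54 mm behind the grasp point. The pads swing forward as they close: fully open they stand 13 mm farther back than shut.
Start: joints at [1.124, 0.321, -0.07, 1.45, 0.023, 1.371, -0.057], TCP at [0.289, -0.582, 0.192] pointing down, gripper open.
Joint ranges: [-2.86, 2.86], [-0.3, 2.09], [-1.38, 1.24], [0.06, 2.45], [-1.56, 4.7], [0.09, 2.05], [-2.69, 2.69]. Speed limits (rad/s): [2.57, 2.57, 3.14, 3.14, 3.14, 3.14, 3.14].

## Interface

Orientations are given as a unit quaternion [x, y, z, w].
In Python, from station import bot, eyes, state gives the robot as it stands (bot), with the cameras (eyes) and the readings as plain functions.
- The arm moves only by the tool jog_arm, called after "Call:" by a JSON object that holds its "op" and its "data", one argument or row to a line. Schema: {"type":"object","properties":{"steps":{"type":"string"},"only":{"type":"string"},"quiet":{"type":"boolean"},"lines":{"type":"string"}},"required":["steps"],"additionalProperties":false}. steps is a string of 1 to 12 rows, one to a line, with the numbers parted by commas; each row has 5 numbers: dx, dy, dz in m, then a turn about the tool's z in rad, then the finger opening in m; each row shifts and turns the commanded pose from where the row before left it, along the tool's axes as they then stand; what a row does not reach is not made up. A row lasts 1/10 s, in which the tool goes at most 0.05 m and 0.15 rad, less where a joint would pass 70% of its speed; a pose out of reach is approached as far as the arm can. The fingers move at their own pace and stop on an object; the grip force is fixed at half the most. Time passes only in rows, so rows that do not move let the fingers close. The tool returns the time, the measured TCP pose, the force, the opening and the grip force at its end. only (a regular expression) keeps the lines of the reply that match it, lines (a string "A,B") keeps lines A to B, and quiet returns only ok. Input that does not fit is refused with a message, and nothing moves.
- state(): the state, without advancing time (a new reading comes with each control period).
- eyes.get_image(name): name is "scene" or "top" or "wrist"; returns a dict with "color" (400x640x3 uint8, red, green, blue), "camera_matrix" (3x3 intrinsics, pixels), "eye" and "orientation" of the camera in the world. Camera axes: x right, y up, looking along -z (the intrinsics and any distortion apply to the point x, -y, -z); pixel columns grow to the right and rows downward; lengths in m; the calibration is good to about 2 mm. A picture is of the moment at which its call begins. There is no depth.
- bot.job_done(): hands the job in; it is judged then, once.
The state is a dict: "time": time; "joint_pos": joint angles; "qd": joint speeds; "joint_efforts": joint torques, N m; "tcp_pos": TCP position; "tcp_rot": TCP orientation; "ft_force": force on the tool from outside, world axes, zero at the start; "torque": the same for the moment, N m; "grip_width": finger opening in m; "grip_force": force on a finger pad.
Only numpy, scipy, OpenCV 4.12 (cv2) and the standard library are available. Lean on these libraries where they do the work, as an engineer would, in place of code of your own. Each camera call takes 0.05 s, during which the arm holds its last target. There are 200 camera calls.

## Working session

There is one attempt and no reset: what is moved stays moved. The work goes in short steps, Python scripts to look and compute and a tool call to move; the robot and the scene stay as the last step left them, time stands still between calls to the robot, and variables do not carry over. Pictures are saved under pics/ and viewed, at most 10 in all, crops included, and the job is handed in when it is done.

```bash
ls; mkdir -p pics
```

Run:
```python
from station import bot, eyes, state
import cv2,numpy as np
s=state();print(s)
for n in("scene","top"):
    r=eyes.get_image(n);cv2.imwrite(f"pics/{n}0.png",r["color"][:,:,::-1]);print(n,{k:np.array(v).round(4).tolist() for k,v in r.items() if k!="color"})
```

```text
pics
station.py
{'time': 0.0, 'joint_pos': array([ 1.12411006,  0.32181065, -0.07006074,  1.45169061,  0.02261684,
        1.37076916, -0.05690878]), 'qd': array([-2.04579095e-03, -5.15548250e-04, -3.79133021e-04, -8.92519405e-04,
       -5.28597298e-04,  1.75559510e-03,  3.35018334e-05]), 'joint_efforts': array([ 4.09803906e-04, -4.93584144e+01, -3.81980399e-01, -3.14332294e+01,
        1.29526327e-02,  1.16102936e-02, -8.29952256e-06]), 'tcp_pos': array([ 0.28868625, -0.5816943 ,  0.19042356]), 'tcp_rot': array([ 9.73575947e-01,  2.28361516e-01, -2.74889834e-04, -9.04838778e-04]), 'ft_force': array([ 0.20373617, -1.3438034 ,  0.4679297 ]), 'torque': array([ 0.00142615, -0.02707573,  0.02052419]), 'grip_force': 0.0, 'grip_width': 0.08549165053413642}
scene {'camera_matrix': [[494.9314, 0.0, 320.1544], [0.0, 494.9314, 198.6039], [0.0, 0.0, 1.0]], 'eye': [1.0999, 0.4841, 1.0616], 'orientation': [0.1155, 0.2767, 0.8765, 0.3767]}
top {'camera_matrix': [[379.2918, 0.0, 322.1771], [0.0, 379.2918, 200.0109], [0.0, 0.0, 1.0]], 'eye': [0.4672, 0.0272, 1.2113], 'orientation': [0.0393, -0.0567, -0.6963, 0.7145]}
```

View pics/top0.png

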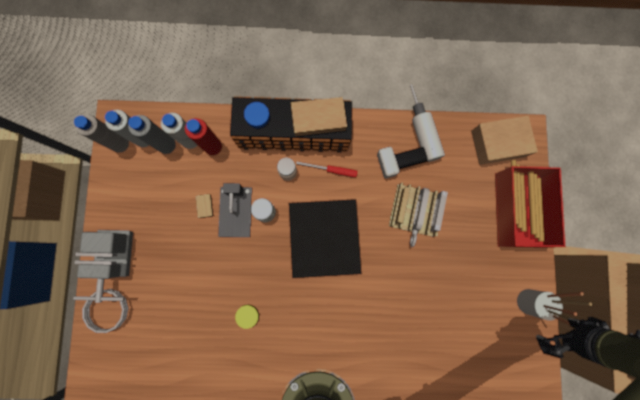

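View pics/scene0.png

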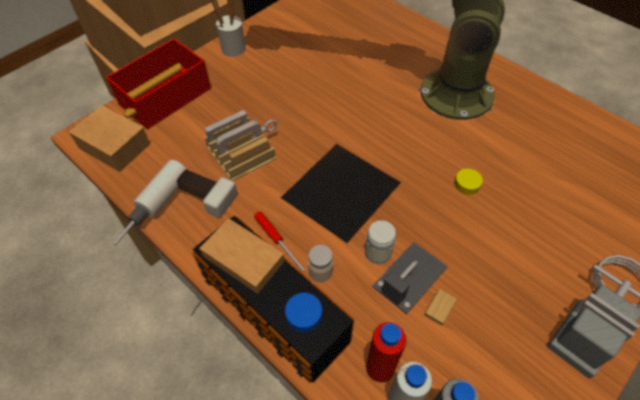

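Create h.py:
```python
import numpy as np,cv2
from scipy.spatial.transform import Rotation as R
from station import bot, eyes, state
def px2w(r,u,v,z):
    K=np.array(r["camera_matrix"]);d=np.linalg.inv(K)@[u,v,1.];d=R.from_quat(r["orientation"]).apply([d[0],-d[1],-d[2]])
    e=np.array(r["eye"]);return (e+d*(z-e[2])/d[2])[:2].round(4)
def w2px(r,p):
    c=R.from_quat(r["orientation"]).inv().apply(np.array(p,float)-r["eye"]);q=np.array(r["camera_matrix"])@[c[0],-c[1],-c[2]];return (q[:2]/q[2]).round(1)
def crop(r,u0,v0,w,h,k,f):
    cv2.imwrite(f,cv2.resize(r["color"][v0:v0+h,u0:u0+w,::-1],None,fx=k,fy=k,interpolation=cv2.INTER_CUBIC))
```

Run:
```python
from h import *
r=eyes.get_image("top")
a=cv2.resize(r["color"][170:255,380:460,::-1],None,fx=7,fy=7,interpolation=cv2.INTER_CUBIC)
b=cv2.resize(r["color"][170:255,190:290,::-1],None,fx=7,fy=7,interpolation=cv2.INTER_CUBIC)
cv2.imwrite("pics/a.png",a);cv2.imwrite("pics/b.png",b)
```

```text
(no output)
```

View pics/a.png

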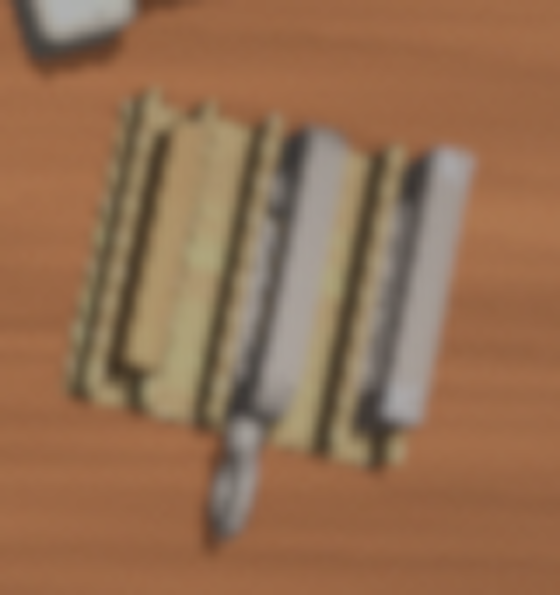

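View pics/b.png

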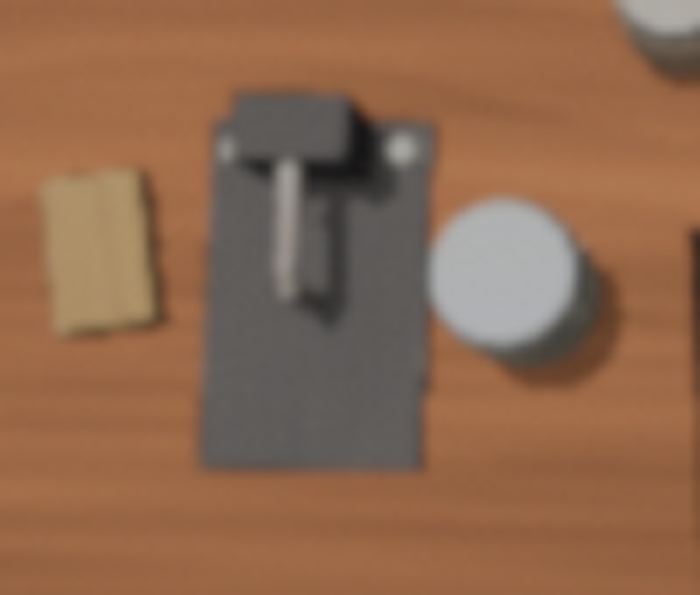

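Run:
```python
from h import *
r=eyes.get_image("top")
f=lambda U,V,z,u0:px2w(r,(U+.5)/7-.5+u0,(V+.5)/7-.5+170,z)
n=f(322,132,.09,380);t=f(270,410,.09,380);print("spine",n,t,(n+t)/2,np.linalg.norm(n-t),np.arctan2(*(n-t)[::-1]))
rc=[f(U,V,.042,380) for U,V in((135,95),(405,150),(70,395),(380,460))];print("rack",rc)
c=np.array([f(U,V,.008,190) for U,V in((218,122),(435,125),(422,468),(202,466))]);print("base",c.tolist(),c.mean(0))
d=(c[0]+c[1]-c[2]-c[3])/2;print(np.linalg.norm(d),np.arctan2(d[1],d[0]));e=(c[0]+c[3]-c[1]-c[2])/2;print(np.linalg.norm(e),np.arctan2(e[1],e[0])-np.pi/2)
print("rod bar top",f(289,290,.076,190),"rod end col",f(289,160,.076,190),"tin",f(505,272,.1,190))
print("off",[f(U,V,.018,190) for U,V in((42,183),(138,170),(157,322),(57,333))])
m=np.array([px2w(r,*q,.004) for q in((289,202),(358,199),(361,274),(292,277))]);print("mat",m.tolist(),m.mean(0))
s=state();M=R.from_quat(s["tcp_rot"]).as_matrix();print(s["tcp_pos"],M.round(3).tolist())
```

Call:
{"op": "jog_arm", "data": {
  "steps": "0,0,0,0.132,0.045\n0,0,0,0.132,0.045\n0,0,0,0.132,0.045\n0,0,0,0.132,0.045\n0,0,0,0.132,0.045\n0.024,-0.034,0,0,0.045\n0.024,-0.034,0,0,0.045\n0.024,-0.034,0,0,0.045\n0.024,-0.034,0,0,0.045\n0.024,-0.034,0,0,0.045"
}}

```text
time: 1.2
tcp_pos: [0.4412, -0.438, 0.1914]
tcp_rot: [0.995, -0.099, -0.0, 0.0]
ft_force: [0.2, -0.2, -0.2]
grip_width: 0.0451
grip_force: 0.0
```

Call:
{"op": "jog_arm", "data": {
  "steps": "0.024,-0.034,0,0,0.045\n0.024,-0.034,0,0,0.045\n0.024,-0.034,0,0,0.045\n0.024,-0.034,0,0,0.045\n0.024,-0.034,0,0,0.045\n0,0,0,0,0.045\n0,0,0,0,0.045"
}}

```text
time: 1.9
tcp_pos: [0.5922, -0.295, 0.1909]
tcp_rot: [0.995, -0.098, -0.0, -0.0]
ft_force: [-0.5, -1.6, 0.8]
grip_width: 0.045
grip_force: 0.0
```

Add to h.py:
```python
def rel(x,y,z=None,yaw=None):
    s=state();M=R.from_quat(s["tcp_rot"]).as_matrix();p=s["tcp_pos"];w=np.arctan2(M[1,0],M[0,0])
    d=M.T@(np.array([x,y,p[2] if z is None else z])-p);print("t",s["time"],"tcp",p.round(4),"yaw",w.round(4),"tool delta",d.round(4),"turn",None if yaw is None else round(w-yaw,4),"w",round(s["grip_width"],4),"gf",s["grip_force"])
```

Run:
```python
from h import *
rel(.593,-.296,.063,-.2)
r=eyes.get_image("wrist");print({k:np.array(v).round(4).tolist() for k,v in r.items() if k!="color"});cv2.imwrite("pics/w1.png",r["color"][:,:,::-1])
for X in(-118,-65,65):
  h=np.array([.6046,-.298])+X*.001*np.array([.98,-.199]);print(X,w2px(r,[*h,.09]))
```

```text
t 1.9 tcp [ 0.5922 -0.295   0.1909] yaw -0.1961 tool delta [0.0011 0.0009 0.1279] turn 0.0039 w 0.045 gf 0.0
{'camera_matrix': [[309.1117, 0.0, 320.0041], [0.0, 309.1117, 203.7301], [0.0, 0.0, 1.0]], 'eye': [0.674, -0.3118, 0.3729], 'orientation': [0.1045, -0.1273, 0.7625, -0.6256]}
-118 [319.5 285.2]
-65 [319.7 240. ]
65 [320.2 104.6]
```

View pics/w1.png

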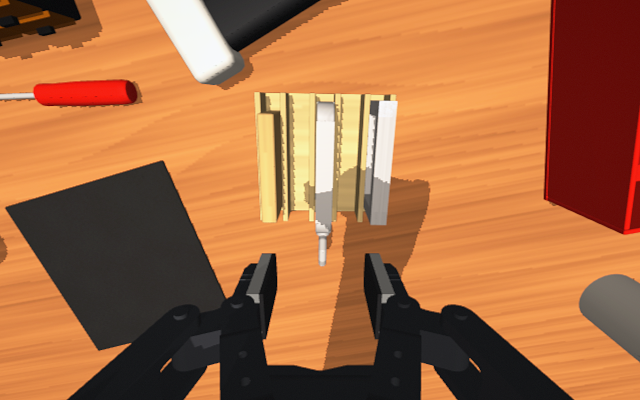

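Run:
```python
from h import *
r=eyes.get_image("wrist")
for z,u,v in((.09,326,104),(.09,325.5,118),(.09,324,218),(.07,323,225),(.03,322.5,265)): print(u,v,z,px2w(r,u,v,z))
for X,z in((-118,.048),(-65,.048),(-49,.09),(49,.09),(65,.048)):
  h=np.array([.6046,-.298])+X*.001*np.array([.98,-.199]);print(X,w2px(r,[*h,z]))
crop(r,270,85,110,190,3,"pics/w1c.png")
```

```text
326 104 0.09 [ 0.6666 -0.3183]
325.5 118 0.09 [ 0.6551 -0.3156]
324 218 0.09 [ 0.5622 -0.2958]
323 225 0.07 [ 0.5468 -0.292 ]
322.5 265 0.03 [ 0.4768 -0.2778]
-118 [317.9 264.4]
-65 [317.8 223.2]
-49 [317.6 224.6]
49 [317.4 122.7]
65 [317.6 102.9]
```

View pics/w1c.png

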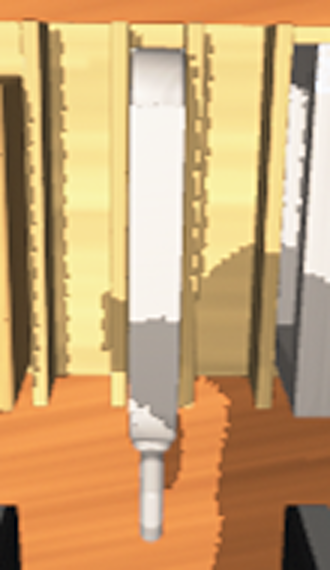

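Call:
{"op": "jog_arm", "data": {
  "steps": "0.004,0.0045,0.02,0.02,0.045\n0,0,0.03,0,0.045\n0,0,0.03,0,0.045\n0,0,0.025,0,0.045\n0,0,0.015,0,0.045\n0,0,0.008,0,0.045\n0,0,0,0,0.045\n0,0,0,0,0.0\n0,0,0,0,0.0\n0,0,0,0,0.0\n0,0,0,0,0.0\n0,0,0,0,0.0"
}}

```text
time: 3.2
tcp_pos: [0.5948, -0.3017, 0.0639]
tcp_rot: [0.994, -0.109, 0.0, 0.0]
ft_force: [-0.2, 1.0, -0.3]
grip_width: -0.0001
grip_force: 0.0
```

```bash
python3 - <<'E'
from h import *
rel(.513,-.0125,.15,0)
E
```

```text
t 3.2 tcp [ 0.5948 -0.3017  0.0639] yaw -0.2191 tool delta [-0.1426 -0.2645 -0.0862] turn -0.2191 w -0.0001 gf 0.0
```

Run:
```python
from h import *
r=eyes.get_image("wrist");crop(r,200,100,240,250,2.4,"pics/w2.png")
```

```text
(no output)
```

View pics/w2.png

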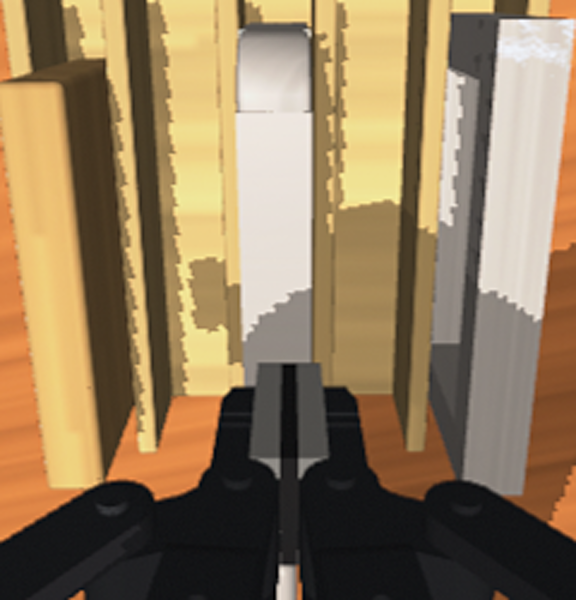

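Run:
```python
from h import *
r=eyes.get_image("wrist");s=state();p=s["tcp_pos"];f=lambda q:(w2px(r,q)-[200,100])*2.4
print(r["eye"],r["orientation"],p)
for z in(0.064,.083,.1,.12):print(z,f([p[0],p[1],z]))
for X,z in((-118,.048),(-65,.048),(-49,.09),(49,.09),(65,.048)):
  h=np.array([.607,-.3027])+X*.001*np.array([.977,-.215]);print(X,f([*h,z]))
for U,V,z in((274,112,.09),(280,385,.09),(278,25,.07),(288,580,.05)):print(px2w(r,U/2.4+200,V/2.4+100,z))
```

```text
[ 0.6759945  -0.32027898  0.24577283] [ 0.10285349 -0.12783284  0.76976118 -0.61688544] [ 0.59464638 -0.30164831  0.06366704]
0.064 [285.84 324.  ]
0.083 [285.6  356.64]
0.1 [285.6  391.92]
0.12 [285.12 443.28]
-118 [282.24 592.56]
-65 [281.28 456.96]
-49 [279.6  501.12]
49 [276.72 107.52]
65 [278.4   20.64]
[ 0.6541 -0.3125]
[ 0.5911 -0.2995]
[ 0.6702 -0.3168]
[ 0.4982 -0.2807]
```

Run:
```python
from h import *
r=eyes.get_image("wrist");s=state();p=s["tcp_pos"];M=R.from_quat(s["tcp_rot"]).as_matrix()
C=R.from_quat(r["orientation"])
print("cam in tool",(M.T@(r["eye"]-p)).round(4),"view dir",(M.T@C.apply([0,0,-1])).round(3))
for fx in(0,.011):
  for bz in(0,-.02,-.04):
    q=p+M@[fx,0,bz];print(fx,bz,w2px(r,q),"depth",-C.inv().apply(q-r["eye"])[2].round(4))
t=eyes.get_image("top");print("top tcp px",w2px(t,p),w2px(t,[p[0],p[1],.1]));print(np.array(s["joint_pos"]).round(3),s["ft_force"])
q=eyes.get_image("scene");print("scene",w2px(q,p),w2px(q,[p[0],p[1],.1]))
u,v=w2px(q,p).astype(int);a=cv2.resize(q["color"][v-50:v+30,u-50:u+50,::-1],None,fx=6,fy=6,interpolation=cv2.INTER_CUBIC)
for z,c in((p[2],(0,0,255)),(.1,(0,255,0))):
  w=(w2px(q,[p[0],p[1],z])-[u-50,v-50])*6;cv2.circle(a,tuple(w.astype(int).tolist()),5,c,2)
cv2.imwrite("pics/s2.png",a)
```

```text
cam in tool [ 0.0835  0.0005 -0.1821] view dir [-0.324  0.     0.946]
0 0 [319.1 234.8] depth 0.1993
0 -0.02 [319.  249.1] depth 0.1804
0 -0.04 [318.9 266.8] depth 0.1615
0.011 0 [319.1 218.9] depth 0.1957
0.011 -0.02 [319.  231.8] depth 0.1768
0.011 -0.04 [318.9 247.9] depth 0.1579
top tcp px [420.7 212.4] [424.1 211.1]
[ 0.574  0.446 -0.189  1.549  0.089  1.155 -1.422] [ 0.38339907 -0.09235836  0.14226474]
scene [240.9 134.6] [239.  125.3]
```

View pics/s2.png

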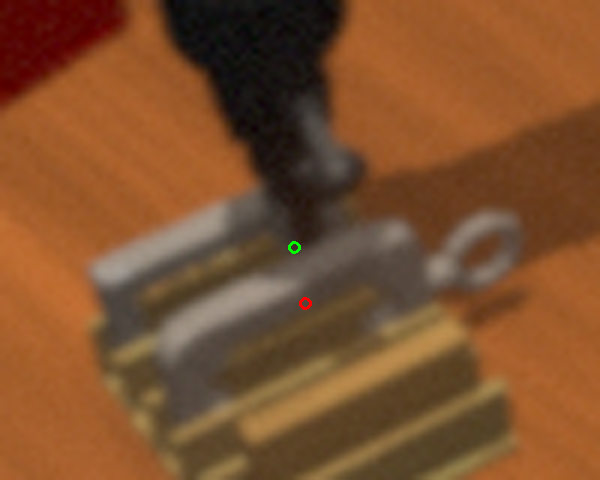

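The picture shows the closed fingertips ending above the spine, at the z≈0.10 mark. The reported TCP is therefore about 41 mm beyond the real fingertips. I'll open the fingers and go down by that much, checking the force.

Call:
{"op": "jog_arm", "data": {
  "steps": "0,0,0,0,0.045\n0,0,0,0,0.045\n0,0,0,0,0.045\n0,0,0,0,0.045\n0,0,0.01,0,0.045\n0,0,0.01,0,0.045\n0,0,0.005,0,0.045\n0,0,0,0,0.045"
}}

```text
time: 4.25
tcp_pos: [0.5934, -0.3011, 0.0366]
tcp_rot: [0.994, -0.109, -0.001, -0.0]
ft_force: [-0.0, -0.8, 0.3]
grip_width: 0.0453
grip_force: 0.0
```

Call:
{"op": "jog_arm", "data": {
  "steps": "0,0,0.005,0,0.045\n0,0,0.005,0,0.045\n0,0,0.005,0,0.045\n0,0,0,0,0\n0,0,0,0,0\n0,0,0,0,0\n0,0,0,0,0\n0,0,0,0,0"
}}

```text
time: 5.05
tcp_pos: [0.5946, -0.3016, 0.0235]
tcp_rot: [0.994, -0.109, 0.0, -0.0]
ft_force: [0.3, 0.2, -0.9]
grip_width: 0.0153
grip_force: 59.5
```

```bash
python3 - <<'E'
from h import *
rel(.513,-.0125,.15,0);r=eyes.get_image("wrist");crop(r,200,100,240,250,2.4,"pics/w3.png")
E
```

```text
t 5.05 tcp [ 0.5946 -0.3016  0.0235] yaw -0.2191 tool delta [-0.1425 -0.2644 -0.1265] turn -0.2191 w 0.0153 gf 59.4866144657135
```

View pics/w3.png

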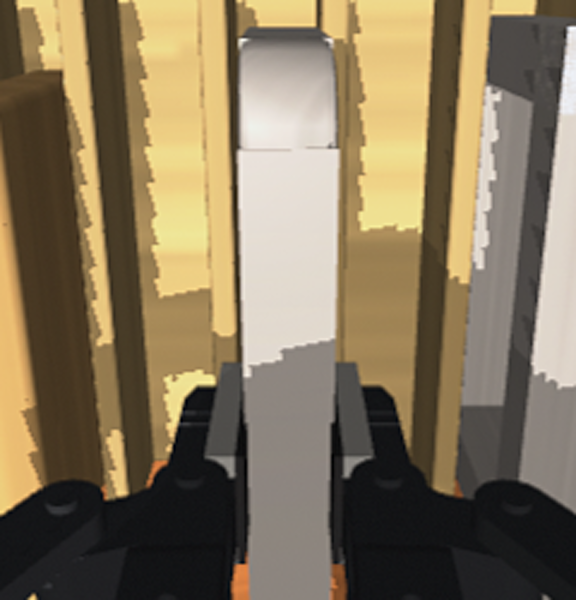

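Call:
{"op": "jog_arm", "data": {
  "steps": "0,0,-0.01,0,0\n0,0,-0.03,0,0\n0,0,-0.04,0,0\n0,0,-0.04,0,0\n0,0,0,-0.11,0\n0,0,0,-0.109,0\n-0.0128,-0.0403,0,0,0\n-0.0128,-0.0403,0,0,0\n-0.0128,-0.0403,0,0,0\n-0.0128,-0.0403,0,0,0\n-0.0128,-0.0403,0,0,0\n-0.0128,-0.0403,0,0,0"
}}

```text
time: 6.3
tcp_pos: [0.5171, -0.0584, 0.1442]
tcp_rot: [1.0, -0.0, 0.0, 0.0]
ft_force: [0.9, 0.9, -2.5]
grip_width: 0.0155
grip_force: 59.5
```

```bash
python3 - <<'E'
from h import *
rel(.518,-.06,.03,0)
E
```

```text
t 6.3 tcp [ 0.5171 -0.0584  0.1442] yaw -0.0003 tool delta [0.0009 0.0015 0.1142] turn -0.0003 w 0.0155 gf 59.508073925971985
```

Call:
{"op": "jog_arm", "data": {
  "steps": "0,0,0.04,0,0\n0,0,0.04,0,0\n0,0,0.03,0,0\n0,0,0.007,0,0\n0,0,0,0,0"
}}

```text
time: 6.8
tcp_pos: [0.5172, -0.0599, 0.0262]
tcp_rot: [1.0, -0.0, -0.001, -0.0]
ft_force: [-0.1, 0.1, -1.8]
grip_width: 0.0151
grip_force: 59.5
```

Call:
{"op": "jog_arm", "data": {
  "steps": "0,0,0.002,0,0\n0,0,0,0,0"
}}

```text
time: 7.0
tcp_pos: [0.5194, -0.0601, 0.0263]
tcp_rot: [1.0, -0.0, 0.002, 0.0]
ft_force: [-0.3, 0.0, -2.8]
grip_width: 0.0151
grip_force: 59.5
```

Call:
{"op": "jog_arm", "data": {
  "steps": "0,0,0.002,0,0\n0,0,0,0,0"
}}

```text
time: 7.2
tcp_pos: [0.5183, -0.06, 0.0231]
tcp_rot: [1.0, -0.0, 0.001, 0.0]
ft_force: [-0.4, -0.3, -2.5]
grip_width: 0.015
grip_force: 59.5
```

Call:
{"op": "jog_arm", "data": {
  "steps": "0,0,0.001,0,0\n0,0,0,0,0"
}}

```text
time: 7.4
tcp_pos: [0.5178, -0.0599, 0.0215]
tcp_rot: [1.0, -0.0, 0.0, 0.0]
ft_force: [-0.4, -0.9, -2.2]
grip_width: 0.0149
grip_force: 59.5
```

Call:
{"op": "jog_arm", "data": {
  "steps": "0,0,0.001,0,0\n0,0,0,0,0\n0,0,0,0,0"
}}

```text
time: 7.7
tcp_pos: [0.5179, -0.0598, 0.0214]
tcp_rot: [1.0, -0.0, -0.0, 0.0]
ft_force: [-3.3, 0.1, 5.4]
grip_width: 0.0153
grip_force: 60.6
```

Call:
{"op": "jog_arm", "data": {
  "steps": "0,0,0.001,0,0\n0,0,0,0,0\n0,0,0,0,0"
}}

```text
time: 8.0
tcp_pos: [0.5179, -0.0598, 0.0213]
tcp_rot: [1.0, -0.0, -0.0, 0.0]
ft_force: [-5.9, 0.6, 12.7]
grip_width: 0.0149
grip_force: 61.7
```

Call:
{"op": "jog_arm", "data": {
  "steps": "0,0,0.001,0,0\n0,0,0,0,0\n0,0,0,0,0"
}}

```text
time: 8.3
tcp_pos: [0.5179, -0.0598, 0.0213]
tcp_rot: [1.0, -0.0, -0.0, 0.001]
ft_force: [-8.9, 1.0, 19.2]
grip_width: 0.0151
grip_force: 62.6
```

Call:
{"op": "jog_arm", "data": {
  "steps": "0,0,-0.003,0,0\n0,0,0,0,0\n0,0,0,0,0.03\n0,0,0,0,0.045\n0,0,0,0,0.045\n0,0,0,0,0.045\n0,0,-0.015,0,0.045\n0,0,-0.02,0,0.045\n0,0,-0.025,0,0.045\n0,0,0,0,0.045"
}}

```text
time: 9.3
tcp_pos: [0.5207, -0.06, 0.0849]
tcp_rot: [1.0, -0.0, 0.003, 0.001]
ft_force: [0.6, 0.2, -0.6]
grip_width: 0.0451
grip_force: 0.0
```

Run:
```python
from h import *
rel(.518,-.06)
r=eyes.get_image("scene");print([w2px(r,[.518+x,-.06,z]) for x,z in((.077,.004),(-.04,.004),(.077,.088),(-.04,.088))])
crop(r,260,120,160,130,4.5,"pics/s3.png")
```

```text
t 9.3 tcp [ 0.5207 -0.06    0.0849] yaw -0.0001 tool delta [-0.0027 -0.     -0.    ] turn None w 0.0451 gf 0.0
[array([305. , 197.6]), array([335.4, 171.8]), array([304. , 178.1]), array([336. , 151.7])]
```

Run:
```python
from h import *
r=eyes.get_image("wrist");g=r["color"].max(2)
for X in(20,35,47):
  c=[w2px(r,[.530+X*.001,-.06+y*.001,.088]) for y in range(-40,41,4)]
  print(X,[int(g[int(round(v)),int(round(u))]) for u,v in c])
```

```text
20 [54, 66, 70, 42, 45, 40, 43, 68, 40, 255, 255, 255, 255, 68, 67, 68, 67, 67, 68, 69, 68]
35 [255, 69, 69, 67, 69, 69, 67, 69, 43, 255, 255, 255, 255, 67, 67, 67, 68, 66, 67, 68, 68]
47 [255, 67, 67, 66, 67, 68, 68, 70, 44, 255, 255, 255, 255, 68, 67, 67, 67, 67, 67, 66, 67]
```

Call:
{"op": "jog_arm", "data": {
  "steps": "0,0.025,0,0,0\n0,0.03,0,0,0\n0,0,0,0,0\n0,0,0,0,0\n0,0,0.025,0,0\n0,0,0.025,0,0\n0,0,0.008,0,0\n0,0,0,0,0"
}}

```text
time: 10.2
tcp_pos: [0.5164, -0.1134, 0.022]
tcp_rot: [1.0, 0.001, -0.002, -0.001]
ft_force: [-0.8, -0.2, 0.2]
grip_width: 0.0001
grip_force: 0.0
```

Call:
{"op": "jog_arm", "data": {
  "steps": "0,-0.01,0,0,0\n0,-0.01,0,0,0\n0,-0.01,0,0,0\n0,-0.008,0,0,0\n0,-0.008,0,0,0\n0,-0.008,0,0,0\n0,-0.008,0,0,0\n0,-0.008,0,0,0\n0,0,0,0,0\n0,0,0,0,0\n0,0,0,0,0"
}}

```text
time: 11.3
tcp_pos: [0.5178, -0.0454, 0.0234]
tcp_rot: [1.0, -0.0, -0.0, 0.0]
ft_force: [-0.3, -0.3, -0.7]
grip_width: -0.0004
grip_force: 0.0
```

Run:
```python
from h import *
rel(.518,-.06)
r=eyes.get_image("wrist");g=r["color"].max(2)
for X in(20,35,47):
  c=[w2px(r,[.530+X*.001,-.06+y*.001,.02]) for y in range(-40,131,5)]
  print(X,[int(g[int(round(v)),int(round(u))]) for u,v in c])
```

```text
t 11.3 tcp [ 0.5178 -0.0454  0.0234] yaw -0.0008 tool delta [0.0002 0.0146 0.    ] turn None w -0.0004 gf 0.0
20 [53, 56, 53, 55, 53, 53, 54, 53, 53, 53, 54, 54, 243, 249, 55, 53, 55, 53, 54, 53, 55, 54, 54, 55, 78, 231, 245, 243, 252, 55, 53, 54, 56, 53, 52]
35 [51, 54, 55, 54, 56, 54, 57, 55, 54, 55, 54, 55, 243, 186, 252, 250, 129, 54, 55, 55, 53, 54, 54, 49, 246, 247, 247, 242, 232, 53, 54, 53, 53, 53, 53]
47 [53, 54, 54, 55, 55, 55, 57, 54, 52, 52, 54, 31, 252, 251, 252, 252, 252, 249, 51, 53, 53, 61, 253, 252, 249, 249, 253, 242, 232, 54, 53, 53, 53, 52, 53]
```

Call:
{"op": "jog_arm", "data": {
  "steps": "0,0,-0.03,0,0\n0,0,-0.05,0,0.03\n0,0,-0.05,0,0.05\n-0.01,0.02,-0.05,0,0.05\n0,0,0,0,0.05\n0,0,0,0,0.05"
}}

```text
time: 11.95
tcp_pos: [0.5093, -0.0642, 0.2004]
tcp_rot: [1.0, -0.001, 0.001, 0.0]
ft_force: [0.1, -0.1, -0.4]
grip_width: 0.0501
grip_force: 0.0
```

Add to h.py:
```python
S=.0005
def rect(r,x0,x1,y0,y1,z):  # metric map: row=x, col=y
    X,Y=np.meshgrid(np.arange(x0,x1,S),np.arange(y0,y1,S),indexing="ij");P=np.stack([X,Y,np.full_like(X,z)],-1)
    c=R.from_quat(r["orientation"]).inv().apply(P.reshape(-1,3)-r["eye"])*[1,-1,-1];q=c@np.array(r["camera_matrix"]).T
    q=(q[:,:2]/q[:,2:]).reshape(*X.shape,2).astype(np.float32);return cv2.remap(r["color"],q[...,0],q[...,1],cv2.INTER_LINEAR)
def model(shape,x0,y0,p):
    a=p[2];n=8  # hook z -> local left (+y) when y down
    m=np.zeros(shape,np.uint8)
    def T(q): q=np.array(q,float)/1000;w=np.c_[p[0]+q[:,0]*np.cos(a)-q[:,1]*np.sin(a),p[1]+q[:,0]*np.sin(a)+q[:,1]*np.cos(a)];return np.round(np.c_[(w[:,1]-y0)/S,(w[:,0]-x0)/S]*2**n).astype(np.int32)
    L=lambda c,r_:T([[c[0]+r_*np.cos(t),c[1]+r_*np.sin(t)] for t in np.linspace(0,2*np.pi,40)])
    pts=np.vstack([[[sx*49+16*np.cos(t),sz*26+16*np.sin(t)] for t in np.linspace(0,2*np.pi,40)] for sx in(1,-1) for sz in(1,-1)])
    h=cv2.convexHull(pts.astype(np.float32))[:,0];cv2.fillPoly(m,[T(h)],255,shift=n)
    cv2.fillPoly(m,[T([[-49,-30],[49,-30],[49,26],[-49,26]])],0,shift=n)
    for sx in(1,-1):
        for sz in(1,-1): cv2.fillPoly(m,[L((sx*49,sz*26),16)],255,shift=n)
    return m
def fit(mask,x0,y0,p0):
    from scipy.optimize import minimize
    k=np.array([.01,.01,.1]);b=cv2.GaussianBlur(mask,(0,0),2).astype(float)
    f=lambda q:((cv2.GaussianBlur(model(mask.shape,x0,y0,q*k+p0),(0,0),2)-b)**2).mean()
    best=min((minimize(f,np.array([i,j,w]),method="Nelder-Mead",options=dict(xatol=1e-3,fatol=.01,initial_simplex=np.array([i,j,w])+np.vstack([np.zeros(3),np.eye(3)*.5]))) for i in(-.5,.5) for j in(-.5,.5) for w in(-.5,.5)),key=lambda o:o.fun)
    return best.x*k+p0,best.fun
```

Run:
```python
from h import *
rel(.513,-.0)
r=eyes.get_image("wrist");x0,y0=.44,-.09
A=rect(r,x0,.63,y0,.09,.018);m=((A.max(2)>100)*255).astype(np.uint8);m[:20]=0
p,f=fit(m,x0,y0,np.array([.53,0.,0.]));print("hook",p,f)
M=model(m.shape,x0,y0,p);B=A[:,:,::-1].copy();c,_=cv2.findContours(M,cv2.RETR_LIST,cv2.CHAIN_APPROX_NONE);cv2.drawContours(B,c,-1,(0,0,255),1)
cv2.imwrite("pics/fit.png",B[::-1,::-1])
```

```text
t 11.95 tcp [ 0.5093 -0.0642  0.2004] yaw -0.0023 tool delta [ 0.0035 -0.0642 -0.    ] turn None w 0.0501 gf 0.0
hook [ 0.52937524 -0.00076104 -0.01042694] 1408.9259064327484
```

View pics/fit.png

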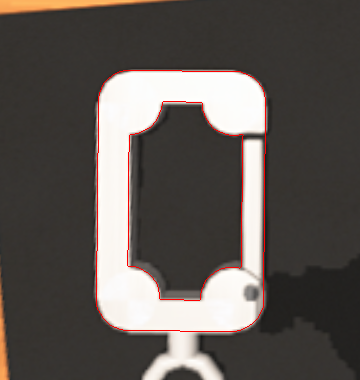

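The fit matches the hook: flat on the mat, centre (0.529, -0.001), yaw -0.010, spine on the left. Next I'll grasp it at the spine.

Call:
{"op": "jog_arm", "data": {
  "steps": "0,-0.0326,0,0.008,0.036\n0,-0.0325,0,0,0.036\n0,-0.0325,0,0,0.036\n0,0,0.05,0,0.036\n0,0,0.05,0,0.036\n0,0,0.05,0,0.036\n0,0,0.04,0,0.036\n0,0,0.02,0,0.036\n0,0,0.01,0,0.036\n0,0,0,0,0.036\n0,0,0,0,0.036"
}}

```text
time: 13.1
tcp_pos: [0.5097, 0.0348, -0.0204]
tcp_rot: [1.0, -0.004, 0.0, -0.0]
ft_force: [-0.2, 0.7, 0.0]
grip_width: 0.0361
grip_force: 0.0
```

```bash
python3 -c "
from h import *
rel(.5097,.0334,-.034,-.01)"
```

```text
t 13.1 tcp [ 0.5097  0.0348 -0.0204] yaw -0.0079 tool delta [0.     0.0014 0.0136] turn 0.0021 w 0.0361 gf 0.0
```

Call:
{"op": "jog_arm", "data": {
  "steps": "0,0.0014,0.006,0.002,0.036\n0,0,0.004,0,0.036\n0,0,0,0,0.036"
}}

```text
time: 13.4
tcp_pos: [0.5092, 0.0329, -0.0309]
tcp_rot: [1.0, -0.005, 0.0, 0.0]
ft_force: [-0.6, -1.1, -0.2]
grip_width: 0.0358
grip_force: 0.0
```

Call:
{"op": "jog_arm", "data": {
  "steps": "0,0,0.002,0,0.036\n0,0,0,0,0.036\n0,0,0,0,0.036"
}}

```text
time: 13.7
tcp_pos: [0.5093, 0.0331, -0.0328]
tcp_rot: [1.0, -0.005, 0.0, 0.0]
ft_force: [0.5, -0.6, -0.1]
grip_width: 0.0358
grip_force: 0.0
```

Call:
{"op": "jog_arm", "data": {
  "steps": "0,0,0.002,0,0.036\n0,0,0,0,0.036\n0,0,0,0,0.036"
}}

```text
time: 14.0
tcp_pos: [0.5092, 0.0331, -0.0349]
tcp_rot: [1.0, -0.005, -0.0, 0.0]
ft_force: [-0.2, 1.0, -1.3]
grip_width: 0.0359
grip_force: 0.0
```

Call:
{"op": "jog_arm", "data": {
  "steps": "0,0,0.0015,0,0.036\n0,0,0,0,0.036\n0,0,0,0,0.036"
}}

```text
time: 14.3
tcp_pos: [0.5092, 0.0331, -0.0364]
tcp_rot: [1.0, -0.005, -0.0, 0.0]
ft_force: [-0.4, 0.6, -0.6]
grip_width: 0.0361
grip_force: 0.0
```

Call:
{"op": "jog_arm", "data": {
  "steps": "0,0,0,0,0.025\n0,0,0,0,0.018\n0,0,0,0,0\n0,0,0,0,0\n0,0,0,0,0\n0,0,0,0,0"
}}

```text
time: 14.9
tcp_pos: [0.5104, 0.0333, -0.0352]
tcp_rot: [1.0, -0.005, 0.001, 0.0]
ft_force: [-1.0, 1.0, 7.7]
grip_width: 0.0145
grip_force: 62.0
```

Call:
{"op": "jog_arm", "data": {
  "steps": "0,0,-0.005,0,0\n0,0,-0.02,0,0\n0,0,-0.03,0,0\n0,0,-0.03,0,0\n0,0,0,0,0\n0,0,0,0,0"
}}

```text
time: 15.5
tcp_pos: [0.5088, 0.0329, 0.0484]
tcp_rot: [1.0, -0.005, -0.0, 0.0]
ft_force: [0.2, 0.5, -2.2]
grip_width: 0.0144
grip_force: 59.8
```

Call:
{"op": "jog_arm", "data": {
  "steps": "0,0,-0.05,0,0\n0,0,-0.05,-0.024,0\n0.004,-0.0408,0,0,0\n0.004,-0.0408,0,0,0\n0.004,-0.0408,0,0,0\n0.004,-0.0408,0,0,0\n0.004,-0.0408,0,0,0\n0.004,-0.0408,0,0,0\n0.004,-0.0408,0,0,0\n0.004,-0.0408,0,0,0\n0.004,-0.0408,0,0,0\n0,0,0,0,0"
}}

```text
time: 16.7
tcp_pos: [0.5355, 0.4079, 0.145]
tcp_rot: [1.0, 0.011, -0.003, -0.002]
ft_force: [-1.5, 0.4, -1.9]
grip_width: 0.0144
grip_force: 59.9
```

Run:
```python
from h import *
rel(.54,.40,-.0075,.014);print(state()["joint_pos"].round(2))
r=eyes.get_image("wrist");x0,y0=.49,.2
A=rect(r,x0,.70,y0,.36,.008);np.save("A.npy",A);cv2.imwrite("pics/base.png",A[::-1,::-1,::-1])
h=cv2.cvtColor(A,cv2.COLOR_RGB2HSV);m=((h[...,1]<60)&(h[...,2]<150)).astype(np.uint8)
# coarse occupancy print, 8mm cells, x descending, y descending (left = +y)
M=cv2.resize(m.astype(np.float32),(m.shape[1]//12,m.shape[0]//12),interpolation=cv2.INTER_AREA)[::-1,::-1]
for k,row in enumerate(M):print("".join("#" if v>.5 else "." for v in row))
```

```text
t 16.7 tcp [0.5355 0.4079 0.145 ] yaw 0.0228 tool delta [0.0054 0.0085 0.1525] turn 0.0088 w 0.0144 gf 59.92125749588013
[-0.22  0.47 -0.64  1.43  0.27  1.34 -2.42]
..........................
..........................
..........................
..............##########..
............############..
......##################..
.....###################..
.....##..###############..
.....##.################..
.....##############.##....
.....#############..#.....
.....#############..##....
.....#############..##....
....................##....
....................##...#
........................##
........................##
........................##
........................##
.......###..............##
.....#####..............##
......####...............#
......#####...............
......######..............
......#######.............
......##########.#####....
......############...#....
......###########....#....
......############...#....
......############...#....
......############...#....
......############........
................##........
................##........
................##........
```

Run:
```python
from h import *
A=np.load("A.npy");x0,y0=.49,.2
h=cv2.cvtColor(A,cv2.COLOR_RGB2HSV);m=((h[...,1]<60)&(h[...,2]<150)).astype(np.uint8);m=cv2.morphologyEx(m,cv2.MORPH_OPEN,np.ones((5,5)))
L=[(x0+i*S,y0+np.nonzero(m[i])[0].max()*S) for i in range(0,m.shape[0],12) if m[i].any()]
print("left",[(round(a,3),round(b,4)) for a,b in L])
B=[(y0+j*S,x0+np.nonzero(m[:,j])[0].min()*S,x0+np.nonzero(m[:,j])[0].max()*S) for j in range(0,m.shape[1],12) if m[:,j].any()]
print("bot/top",[(round(a,3),round(b,4),round(c,4)) for a,b,c in B])
V=h[...,2]
for x in(.535,.55,.60,.61,.62,.63): print(x,V[int((x-x0)/S),::6].tolist())
```

```text
left [(0.49, np.float64(0.258)), (0.496, np.float64(0.2585)), (0.502, np.float64(0.2585)), (0.508, np.float64(0.2585)), (0.514, np.float64(0.3245)), (0.52, np.float64(0.3245)), (0.526, np.float64(0.325)), (0.532, np.float64(0.325)), (0.538, np.float64(0.325)), (0.544, np.float64(0.325)), (0.55, np.float64(0.325)), (0.556, np.float64(0.325)), (0.562, np.float64(0.3255)), (0.568, np.float64(0.3255)), (0.574, np.float64(0.3255)), (0.58, np.float64(0.3255)), (0.586, np.float64(0.2135)), (0.592, np.float64(0.214)), (0.598, np.float64(0.213)), (0.604, np.float64(0.211)), (0.61, np.float64(0.231)), (0.616, np.float64(0.236)), (0.622, np.float64(0.2545)), (0.628, np.float64(0.3265)), (0.634, np.float64(0.3265)), (0.64, np.float64(0.3265)), (0.646, np.float64(0.327)), (0.652, np.float64(0.327)), (0.658, np.float64(0.327)), (0.664, np.float64(0.327)), (0.67, np.float64(0.2925)), (0.676, np.float64(0.2795))]
bot/top [(0.2, np.float64(0.5655), np.float64(0.616)), (0.206, np.float64(0.57), np.float64(0.611)), (0.212, np.float64(0.58), np.float64(0.6815)), (0.218, np.float64(0.6445), np.float64(0.
[... 1791 characters left out ...]
233, 231, 232, 234, 233, 231, 232, 232, 233, 232, 232, 233, 233, 234, 234, 234, 235, 235, 236, 236, 237, 238, 238, 237, 239, 239, 239, 240, 240, 241, 241]
0.62 [238, 237, 237, 237, 238, 238, 238, 238, 239, 143, 116, 114, 139, 224, 241, 193, 208, 223, 232, 229, 231, 230, 230, 230, 230, 231, 231, 231, 231, 232, 232, 232, 232, 232, 233, 233, 234, 234, 235, 235, 235, 235, 236, 237, 237, 238, 238, 238, 239, 239, 240, 241, 241, 242]
0.63 [237, 236, 236, 236, 236, 236, 236, 235, 236, 160, 116, 114, 133, 223, 240, 198, 141, 79, 100, 112, 111, 75, 73, 73, 70, 102, 107, 115, 116, 119, 115, 118, 117, 122, 122, 120, 121, 122, 121, 120, 122, 124, 78, 235, 231, 232, 231, 231, 230, 229, 230, 217, 240, 243]
```

Call:
{"op": "jog_arm", "data": {
  "steps": "0.002,0.002,0.04,0.003,0\n0,0,0.04,0,0\n0,0,0.04,0,0\n0,0,0.025,0,0\n0,0,0,0,0\n0,0,0,0,0"
}}

```text
time: 17.35
tcp_pos: [0.542, 0.3973, 0.0028]
tcp_rot: [1.0, 0.005, -0.001, 0.001]
ft_force: [0.1, -0.6, -1.8]
grip_width: 0.0144
grip_force: 59.9
```

```bash
python3 -c "
from h import *
rel(.538,.3683,-.0075,.016)"
```

```text
t 17.35 tcp [0.542  0.3973 0.0028] yaw 0.0098 tool delta [-0.0043  0.029   0.0104] turn -0.0062 w 0.0144 gf 59.941601157188416
```

Call:
{"op": "jog_arm", "data": {
  "steps": "-0.004,0.01,0.005,-0.006,0\n0,0.01,0.0055,0,0\n0,0.008,0,0,0\n0,0,0,0,0\n0,0,0,0,0"
}}

```text
time: 17.85
tcp_pos: [0.5393, 0.3704, -0.0062]
tcp_rot: [1.0, 0.008, 0.001, -0.0]
ft_force: [0.8, -0.2, -2.4]
grip_width: 0.0146
grip_force: 59.9
```

Run:
```python
from h import *
rel(.538,.3683,-.0075,.016);s=state();p=s["tcp_pos"];z=p[2]+.0475+.008
r=eyes.get_image("wrist");x0,y0=.50,.27
A=rect(r,x0,.65,y0,.40,z);np.save("A.npy",A);h=cv2.cvtColor(A,cv2.COLOR_RGB2HSV);m=((h[...,1]<45)&(h[...,2]>150)).astype(np.uint8)*255
c=p[:2]+np.array([.020,-.034]);q,f=fit(m,x0,y0,np.array([c[0],c[1],.016]));print("hook fit",q,f,"expected",c)
M=cv2.resize(m.astype(np.float32),(m.shape[1]//8,m.shape[0]//10),interpolation=cv2.INTER_AREA)[::-1,::-1]
for row in M:print("".join("#" if v>128 else "." for v in row))
```

```text
t 17.85 tcp [ 0.5393  0.3704 -0.0062] yaw 0.0157 tool delta [-0.0013  0.002   0.0013] turn -0.0003 w 0.0146 gf 59.92378771305084
hook fit [0.55814856 0.33726599 0.01020248] 8784.344454382826 expected [0.55930938 0.33635875]
.................##.............
.................#..............
................................
................................
................................
........###############.........
......###################.......
......###################.......
.....########.....#######.......
.....#######......#######.......
.....#######.......######.......
.....####.......................
.....####.............###.......
.....####.............###.......
.....####..............##.......
.....####..............##.......
.....####..............##.......
.....####..............##.......
.......................##.......
.......................##.......
.......................##.......
................................
................................
................................
................................
................................
................................
................................
................................
................................
```

Run:
```python
from h import *
r=eyes.get_image("wrist");print(r["eye"],w2px(r,[.583,.275,.02]),w2px(r,[.583,.275,.07]),w2px(r,[.633,.276,.071]))
for z in(.02,.04,.055):
  A=rect(r,.56,.62,.235,.31,z);g=cv2.cvtColor(A,cv2.COLOR_RGB2GRAY)
  print(z)
  for row in g[::6,::6][::-1,::-1]:print(" ".join("%3d"%v for v in row))
```

```text
[0.622157   0.37169995 0.17579724] [505.1 181. ] [582.4 215.6] [628.5  66.5]
0.02
222 222 219 220 221 221 216 213 217 104 109  67  66  66 107 108 108 104 103 108 107 104 105 108  67 121
222 222 220 220 221 221 217 214 218 215 106  67  66  64 108 107 108 104 104 108 107 104 106 108  68 120
222 223 220 221 221 221 217 214 218 217 109  67  66  64 107 107 107 105 104 109 106 104 106 109  66 120
223 223 220 220 221 222 217 214 218 217 126  67  66  63 106 107 107 104 104 108 107 104 106 110  67 119
222 223 220 221 222 222 217 213 219 217 137  65  66  63 106 107 107 105 104 109 106 104 106 109  66 118
222 221 219 220 221 222 226 231 236 241 145  67  67  66 107 107 106 104 103 108 106 104 107 110  65 118
221 221 219 220 221 222 233 234 233 220 154  66  66  64 107 106 106 106 104 108 105 104 107 109  64 117
220 221 218 220 221 222 235 239 228 215 160  65  67  64 107 107 106 105 105 109 106 104 105 109  65 116
218 221 218 220 221 222 224 242 215 210 154  66  67  66 107 106 105 105 104 108 106 104 107 109  64 116
 72 217 217 220 220 221 216 213 209 208 162  66  66  64 107 107 105 105 103 107 10
[... 4532 characters left out ...]
 105 108 106 107 106  62  82 138 160 177 173 152 152 146  94  79  70  80   0
207 208 192 112 106 106 108 104 109 106 107 105 107 106  93 153 164 159 160 160 160 159  97  99  98   0
206 208 195 112 106 107 107 105 108 106 107 105 108 106 103 146 145 145 145 146 145 146 145 141 141   0
205 207 197 112 106 106 107 105 107 106 108 106 108 106 103 152 152 152 152 152 153 153 153 154 154 153
203 207 198 111 106 107 108 104 108 107 108 105 108 107 104 159 160 159 159 159 159 158 157 157 156 155
202 207 200 112 106 107 108 104 108 106 109 106 108 108 106 163 163 163 162 162 162 162 160 160 160 160
201 207 200 112 106 107 109 106 107 106 109 106 109 108 105 155 155 154 154 154 154 153 153 153 152 152
```

Call:
{"op": "jog_arm", "data": {
  "steps": "0.0015,0.008,0,0,0\n0,0.008,0,0,0\n0,0.004,0,0,0\n0,0.004,0,0,0\n0,0.004,0,0,0\n0,0,0,0,0\n0,0,0,0,0"
}}

```text
time: 18.65
tcp_pos: [0.5406, 0.3433, -0.0067]
tcp_rot: [1.0, 0.009, 0.0, -0.0]
ft_force: [0.3, 3.1, -3.4]
grip_width: 0.0144
grip_force: 59.9
```

Call:
{"op": "jog_arm", "data": {
  "steps": "0,0.005,0,0,0\n0,0.005,0,0,0\n0,0.005,0,0,0\n0,0,0,0,0"
}}

```text
time: 19.05
tcp_pos: [0.541, 0.3266, -0.0069]
tcp_rot: [1.0, 0.008, -0.0, 0.0]
ft_force: [-0.6, 4.3, -1.4]
grip_width: 0.0143
grip_force: 60.0
```

Call:
{"op": "jog_arm", "data": {
  "steps": "0,0.005,0,0,0\n0,0.005,0,0,0\n0,0,0,0,0\n0,0,0,0,0"
}}

```text
time: 19.45
tcp_pos: [0.5404, 0.3176, -0.007]
tcp_rot: [1.0, 0.008, -0.001, 0.0]
ft_force: [-1.6, 3.2, -0.9]
grip_width: 0.0144
grip_force: 60.1
```

```bash
python3 -c "
from h import *
rel(.541,.308,-.0075,.016)"
```

```text
t 19.45 tcp [ 0.5404  0.3176 -0.007 ] yaw 0.0165 tool delta [0.0005 0.0096 0.0005] turn 0.0005 w 0.0144 gf 60.059747099876404
```

Call:
{"op": "jog_arm", "data": {
  "steps": "0,0.005,0,0,0\n0,0.0045,0,0,0\n0,0,0,0,0\n0,0,0,0,0"
}}

```text
time: 19.85
tcp_pos: [0.5398, 0.3075, -0.0073]
tcp_rot: [1.0, 0.008, -0.001, 0.001]
ft_force: [-4.2, 2.8, -1.4]
grip_width: 0.0144
grip_force: 60.2
```

Call:
{"op": "jog_arm", "data": {
  "steps": "-0.004,0,0,0,0\n-0.004,0,0,0,0\n-0.004,0,0,0,0\n-0.002,0,0,0,0\n0,0,0,0,0\n0,0,0,0,0"
}}

```text
time: 20.45
tcp_pos: [0.5276, 0.3077, -0.0068]
tcp_rot: [1.0, 0.008, 0.0, 0.0]
ft_force: [0.1, -0.2, -2.3]
grip_width: 0.0144
grip_force: 60.1
```

```bash
python3 -c "
from h import *
rel(.541,.308,-.0075,.016)"
```

```text
t 20.45 tcp [ 0.5276  0.3077 -0.0068] yaw 0.0165 tool delta [ 0.0134 -0.0001  0.0007] turn 0.0005 w 0.0144 gf 60.12386083602905
```

Call:
{"op": "jog_arm", "data": {
  "steps": "0,0,0.008,0,0\n0,0,0.008,0,0\n0,0,0.006,0,0\n0,0,0,0,0"
}}

```text
time: 20.85
tcp_pos: [0.5264, 0.3075, -0.0304]
tcp_rot: [1.0, 0.008, -0.001, 0.0]
ft_force: [0.2, 0.4, -2.4]
grip_width: 0.0146
grip_force: 60.1
```

Call:
{"op": "jog_arm", "data": {
  "steps": "0,0,0.0015,0,0\n0,0,0,0,0"
}}

```text
time: 21.05
tcp_pos: [0.527, 0.308, -0.0305]
tcp_rot: [1.0, 0.008, -0.0, 0.0]
ft_force: [-0.6, 0.1, -2.2]
grip_width: 0.0144
grip_force: 60.1
```

Call:
{"op": "jog_arm", "data": {
  "steps": "0,0,0.0015,0,0\n0,0,0,0,0\n0,0,0,0,0"
}}

```text
time: 21.35
tcp_pos: [0.5274, 0.3082, -0.0312]
tcp_rot: [1.0, 0.008, 0.0, -0.0]
ft_force: [-2.7, -0.3, 3.3]
grip_width: 0.0143
grip_force: 61.8
```

Call:
{"op": "jog_arm", "data": {
  "steps": "0,0,0,0,0.025\n0,0,0,0,0.036\n0,0,0,0,0.036\n0,0,0,0,0.036\n0,0,-0.005,0,0.036\n0,0,-0.02,0,0.036\n0,0,-0.03,0,0.036\n0,0,-0.04,0,0.036\n-0.01,0,-0.04,0,0.036\n-0.01,0,-0.04,0,0.036\n0,0,0,0,0.036\n0,0,0,0,0.036"
}}

```text
time: 22.55
tcp_pos: [0.5077, 0.3082, 0.1446]
tcp_rot: [1.0, 0.009, 0.001, -0.0]
ft_force: [-0.6, -0.5, -0.8]
grip_width: 0.036
grip_force: 0.0
```

Run:
```python
from h import *
rel(.541,.308)
r=eyes.get_image("wrist");x0,y0=.465,.21
A=rect(r,x0,.64,y0,.34,.024);h=cv2.cvtColor(A,cv2.COLOR_RGB2HSV);m=((h[...,1]<45)&(h[...,2]>150)).astype(np.uint8)*255
q,f=fit(m,x0,y0,np.array([.547,.273,.016]));a=q[2];d=np.array([.5835,.275])-q[:2];print("hook",q,f,"eye in hook",d[0]*np.cos(a)+d[1]*np.sin(a),-d[0]*np.sin(a)+d[1]*np.cos(a))
cv2.imwrite("pics/end.png",A[::-1,::-1,::-1])
M=cv2.resize(m.astype(np.float32),(m.shape[1]//5,m.shape[0]//8),interpolation=cv2.INTER_AREA)[::-1,::-1]
for row in M:print("".join("#" if v>128 else "." for v in row))
```

```text
t 22.55 tcp [0.5077 0.3082 0.1446] yaw 0.0172 tool delta [0.0333 0.0008 0.0001] turn None w 0.036 gf 0.0
hook [0.54796018 0.27471608 0.00951333] 4810.581740558292 eye in hook 0.035540908659050754 -5.418631062040994e-05
..........................####......................
..........................####......................
..........................####......................
..........................####......................
..........................####......................
..........................####......................
..........................####......................
.............###########################............
...........###############################..........
..........################################..........
.........##################################.........
.........#############....#################.........
.........############.....####.###########..........
.........###########......####..###########.....
[... 841 characters left out ...]
#..........
..........######......................####..........
..........#########...............########..........
..........###########............#########..........
..........############...........#####..............
..........#########.##...........##.##..............
...........#...###..................................
................#...................................
....................................................
....................................................
....................................................
....................................................
....................................................
.......................#............................
```

```bash
python3 -c "
from station import bot, eyes, state
print(bot.job_done())"
```

```text
the job is handed in; nothing more can be done
None
```

The hook was laid flat on the mat and let go, then clipped onto the eye. It now lies on the bracket's base round the bar with the gate shut, by the last camera fit. The job is handed in at about 22.6 s; no verdict was returned.

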